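Rack the spice jar and present it at the front of the carousel

ROBOT

A 6-joint arm with a two-finger parallel gripper is mounted at the origin on a cart in front of the work surface, level with it; the furniture and walls round the work are solid. World frame = base frame: x ahead of the robot, y to its left, z up, the work surface at z = 0. Lengths are in mm, angles in rad, forces in N, time in s.
With the tool pointing down it reaches from about 300 to 775 mm from the base axis. Payload 14.6 kg.
Tool frame: the origin (TCP) lies at the very end of the fingers, on their centre line; the grasp point (between the pads) lies 19 mm behind it; z points along the fingers, y is the line along which they close (so a half turn about z gives the same grasp; the last joint's range is limited). The gripper opens to 94 mm and grips with 3 to 60 N. Pads are 16 mm wide; open, the fingers measure 119 mm over their backs; the gripper's body (75 mm by 177 mm) begins 78 mm behind the grasp point.
Start: joints at [1.11, 0.3, 1.521, -0, 1.321, -0.067], TCP at [211.032, 507.893, 205.446] pointing down, gripper open.
Joint ranges: [-3.03, 3.03], [-0.79, 2.21], [0.23, 2.52], [-1.04, 4.18], [0, 3.07], [-2.55, 2.55]. Speed limits (rad/s): [2.22, 2.22, 2.57, 3.14, 3.14, 3.14].

INTERFACE

Orientations are given as [roll, pitch, yaw] about the fixed x, y, z axes, in that order (R = Rz(yaw) Ry(pitch) Rx(roll)).
In Python, from cell import manip, optics gives the robot as it stands.
- The arm moves only by the shell command python3 -m crank 'ROWS' [FORCE]. ROWS is JSON, a list of rows, each a list of 7 numbers: the opening in per cent of the stroke, from 0 (shut) to 100 (fully open), then the shift along the tool's x, y, z in mm, then the turn, a rotation vector about the tool's x, y, z in rad. A call has 1 to 10 rows; each row is the pose to reach, as a shift and turn from the pose commanded when the call began, along the tool's axes at that moment; what a row does not reach only later rows make up. A row lasts 1/10 s, in which the tool goes at most 50 mm and 8.59 degrees, less where a joint would pass 70% of its speed; a pose out of reach is approached as far as the arm can. A call with a gripper value outside its range is refused whole. The fingers move at their own pace and stop on an object; FORCE is the grip in N (left out, the last holds). Time passes only in rows, so rows that repeat a pose let the fingers close. It gives the time, the measured TCP pose, the force, the opening and the grip force at its end, in the units of the state.
- manip.read_state(): the state, without advancing time (a new reading comes with each control period).
- optics.camera(name): name is "scene" or "top" or "wrist"; returns (picture, depth): 420x560x3 uint8, red, green, blue; 420x560 float32, mm along the optical axis (not along the pixel's ray), 0 where there is no reading.
- optics.calibration(name): a dict with "camera_matrix" (3x3 intrinsics, pixels), "R" (3x3) and "t" (3): a world point X has camera coordinates R X + t. Camera axes: x right, y down, z forward; pixel columns grow to the right and rows downward; lengths in mm; the calibration is good to about 2 mm. A picture is of the moment at which its call begins: read the wrist's pose just before it. calibration takes no time and is no camera call; for the wrist camera it gives the pose at the moment of the call.
- manip.sign_off(): hands the job in; it is judged then, once.
The state is a dict: "clock": time; "joints": joint angles; "qd": joint speeds; "effort": joint torques, N m; "eef_pos": TCP position; "eef_rot": TCP orientation; "wrist_force": force on the tool from outside, world axes, zero at the start; "moment": the same for the moment, N m; "finger_gap": finger opening in mm; "finger_force": force on a finger pad.
Only numpy, scipy, OpenCV 4.12 (cv2) and the standard library are available. Lean on these libraries where they do the work, as an engineer would, in place of code of your own. Each camera call takes 0.05 s, during which the arm holds its last target. There are 200 camera calls.

TASK

Stand the slim spice jar from the worktop upright in the empty place of the spice carousel and let go of it. Then turn the carousel until that jar is at the front, right in line with the tongue on the carousel's foot, and finish while gripping the square knob on top and holding the carousel still: do not let go at the end. Leave the other things on the worktop where they are.

Things in the scene. Friction and masses are not known exactly. Their poses are not given: they have to be found in the camera images.
- jar: the loose slim glass spice jar with a screw cap, standing upright on the worktop: round, 46 mm diameter, 106 mm tall, about 0.11 kg; the cap (45 mm diameter) takes up the top 20 mm. Origin: centre of its underside. Three more jars of the same shape and size already stand fast on the carousel.
- carousel_base: fixed steel foot of the spice carousel. Origin: on the turning axis at worktop height. Its -x axis is the carousel's front and points roughly at the robot: along it a flat steel tongue, 22 mm wide with a round end 32 mm across and 10 mm high, shows from under the turntable out to 166 mm from the axis. The turntable above is round, 230 mm diameter, underside 16 and top 28 mm above the worktop.
- turntable (a joint): angle of the turntable on its foot (rad), growing anticlockwise seen from above; at 0 and every full turn from it the empty place is exactly at the front. It starts between 0.7 and 5.5, turns either way without end stops, with light friction (about 0.05 N m), and stays where it is left.
- empty_place (a point): centre of the floor of the empty collar, on the turntable's top, 28 mm above the worktop and 78 mm from the axis; turns with the turntable, -x pointing outward from the axis. Collar: steel ring, 54 mm inner and 60 mm outer diameter, 18 mm high. The three other collars, 90, 180 and 270 degrees on, hold jars whose tops are 134 mm above the worktop.
- front_spot (a point): the fixed point where the centre of the empty place must come: above the foot's front line, 78 mm from the axis, 28 mm above the worktop
- knob: the square wooden knob fixed on the turntable's thin central post: 34 x 34 mm, 34 mm tall, from 130 to 164 mm above the worktop. Origin: centre of its underside, on the turning axis. It turns with the turntable; its x and y axes are square to its flat sides and its -x axis points to the empty place. The post below is 14 mm thick.
- flat_tin: bystander: flat round tin, 86 mm diameter, 40 mm tall, back right; origin at the centre of its underside
- timer: bystander: round kitchen timer, 65 mm diameter, 52 mm tall, near the front left; origin at the centre of its underside
- striped_mug: bystander: striped mug with a handle, 84 x 112 mm, 89 mm tall, back left; origin at the centre of its underside
- wide_jar: bystander: wider screw-top jar, 66 mm diameter, 108 mm tall, at the back; it does not fit the carousel; origin at the centre of its underside
Mind the look-alikes: they are no part of the job. Leave any pink look-alike of the jar alone.

How it is judged:
By the outcome, as a careful person would: the job done as asked, in the order asked, and still so for the second after the job is handed in, while the arm keeps its last pose, push and grip.
It also fails if it takes over 72 s, if anything falls off the work surface, if the arm or the gripper's body presses on something with over 40 N, if the wrist force passes 120 N, or if a joint passes its speed limit or range.

## Working session

There is one attempt and no reset: what is moved stays moved. The work goes in short steps, Python scripts to look and compute and a shell command to move; the robot and the scene stay as the last step left them, time stands still between calls to the robot, and variables do not carry over. Pictures are saved under pics/ and viewed, at most 10 in all, crops included, and the job is handed in when it is done.

```bash
ls; mkdir -p pics; python3 - <<'E'
from cell import manip, optics
import cv2,numpy as np
print(manip.read_state())
for n in("scene","top"):
    p,d=optics.camera(n); cv2.imwrite(f"pics/{n}0.png",p[:,:,::-1]); np.savez(f"{n}0.npz",p=p,d=d,**{k:np.array(v) for k,v in optics.calibration(n).items()})
E
```

```text
pics
{'clock': 0.0, 'joints': array([ 1.11041919e+00,  3.00458557e-01,  1.52159216e+00, -1.49732863e-05,
        1.32071377e+00, -6.65726676e-02]), 'qd': array([-2.98191601e-04, -3.79940179e-04, -1.51335967e-05,  5.04498480e-04,
       -1.74168930e-03,  9.91950885e-04]), 'effort': array([-2.13575629e-03, -5.31803477e+01, -3.52739561e+01,  7.07559334e-02,
        2.43383349e-02, -8.02764430e-05]), 'eef_pos': array([210.90896295, 507.66004058, 204.88853106]), 'eef_rot': array([-3.14042246e+00, -6.34830926e-05,  2.74779187e+00]), 'wrist_force': array([ 0.66503455,  0.52029028, -0.19533218]), 'moment': array([ 0.04001829, -0.02150062,  0.01972859]), 'finger_force': 0.0, 'finger_gap': 93.96426517063792}
```

View pics/scene0.png

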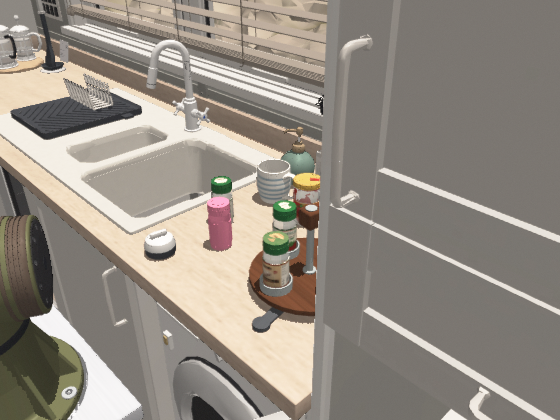

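View pics/top0.png

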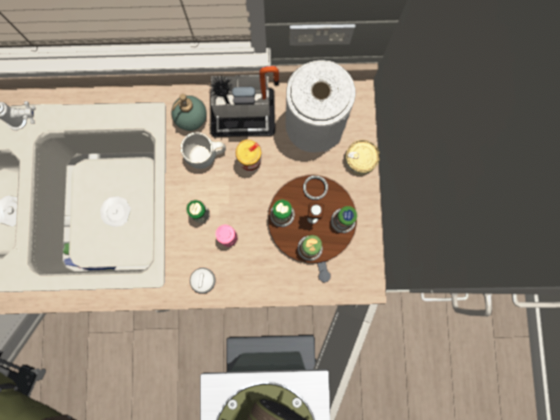

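Candidates: the loose green-capped jar at top (197,211) / scene (222,195); the pink look-alike at top (226,236) / scene (220,222); the three green-capped jars fixed on the carousel at top (283,211), (345,218) and (311,247); and the wide yellow-capped jar at top (249,154). The jar I want is the first. The empty collar is at top (316,187), the knob at (316,212) and the tongue end at (324,275). I'll check this in a crop.

```bash
cat > h.py <<'E'
import numpy as np
from cell import optics
def bp(c,u,v,z):
    "pixel -> world on plane z"
    K,R,t=(np.array(c[k],float) for k in("camera_matrix","R","t"))
    r=R.T@np.linalg.solve(K,[u,v,1]); o=-R.T@t
    return o+r*(z-o[2])/r[2]
def bd(c,u,v,d):
    K,R,t=(np.array(c[k],float) for k in("camera_matrix","R","t"))
    return R.T@(np.linalg.solve(K,[u,v,1])*d-t)
E
python3 - <<'E'
import numpy as np,cv2
from h import *
c=np.load("top0.npz")
print(-c["R"].T@c["t"],c["camera_matrix"])
for n,u,v,z in[("jar",197,211,106),("pink",226,236,106),("knob",316,212,164),("tongue",324,275,10),("collar",316,187,46),("j1",283,211,134),("j2",346,216,134),("j3",311,246,134),("timer",202,280,52),("wide",249,154,108),("mug",200,150,89),("tin",362,157,40)]:
    print(n,bp(c,u,v,z).round(),bd(c,u,v,c["d"][v,u]).round())
a=c["p"][135:295,180:390,::-1]; cv2.imwrite("pics/c1.png",cv2.resize(a,None,fx=3.7,fy=3.7,interpolation=cv2.INTER_CUBIC))
E
```

```text
[ 348.16605337  -46.52209971 1353.89743987] [[522.87199951   0.         279.73560315]
 [  0.         522.87199951 205.77810584]
 [  0.           0.           1.        ]]
jar [544. 149. 106.] [544. 149. 104.]
pink [482.  79. 106.] [482.  79. 104.]
knob [ 525. -134.  164.] [ 524. -134.  169.]
tongue [ 385. -160.   10.] [ 385. -160.    7.]
collar [ 607. -145.   46.] [ 611. -147.   26.]
j1 [534. -59. 134.] [535. -59. 128.]
j2 [ 518. -207.  134.] [ 518. -207.  134.]
j3 [ 450. -122.  134.] [ 449. -122.  137.]
timer [380. 145.  52.] [380. 145.  50.]
wide [682.  20. 108.] [682.  20. 106.]
mug [701. 143.  89.] [722. 155.  13.]
tin [ 684. -268.   40.] [ 685. -269.   36.]
```

View pics/c1.png

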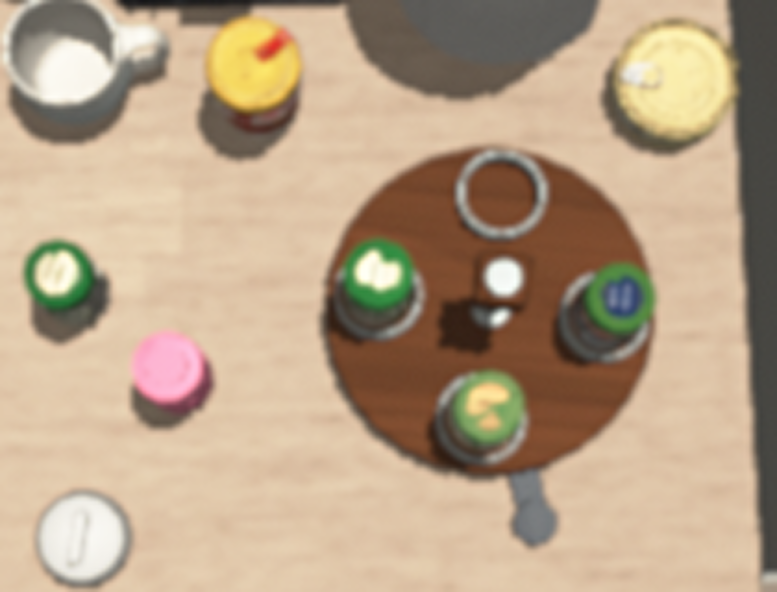

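The crop confirms it. The loose green-capped jar is at crop (60,275), clear of the pink one at (170,370). The collar centre is at crop (501,194), the knob at (503,279) and the tongue end at (533,521). Next I'll refine these positions with depth and check the obstacle heights behind.

```bash
python3 - <<'E'
import numpy as np,cv2
from h import *
for n in("top","scene"):
    c=np.load(n+"0.npz"); K,R,t=c["camera_matrix"],c["R"],c["t"]; d=c["d"]
    v,u=np.mgrid[:420,:560]; P=(np.stack([u,v,np.ones_like(u)],-1)@np.linalg.inv(K).T*d[...,None]-t)@R
    ok=d>0
    for nm,x,y,z,r in[("jar",544,149,106,27),("knob",527,-134,164,25),("j1",534,-59,134,27),("j2",518,-207,134,27),("j3",450,-122,134,27),("collar",606,-144,46,40)]:
        m=ok&(np.hypot(P[...,0]-x,P[...,1]-y)<r)&(abs(P[...,2]-z)<8)
        if m.sum()>8:
            q=P[m]; 
            print(n,nm,m.sum(),q.mean(0).round(1),"box mid",((q.max(0)+q.min(0))/2).round(1),(np.ptp(q,axis=0)).round())
    if n=="top":
        H=np.zeros((12,16),int)
        for i,x in enumerate(range(300,900,50)):
            for j,y in enumerate(range(200,-600,-50)):
                m=ok&(P[...,0]>=x)&(P[...,0]<x+50)&(P[...,1]<=y)&(P[...,1]>y-50)
                H[i,j]=P[m][:,2].max() if m.any() else -1
        print("cols y from 200 step -50; rows x from 300");print(H)
    else:
        m=ok&(P[...,1]<-250)&(P[...,2]>60);q=P[m];print("right wall",q.min(0).round(),q.max(0).round())
        m=m&(P[...,0]>300)&(P[...,0]<750);q=P[m];print(q.max(0).round() if len(q) else 0)
# HSV colour circles top
c=np.load("top0.npz")
E
```

```text
top jar 253 [549.3 152.5 106. ] box mid [549.9 153.2 105.8] [41. 44. 14.]
top knob 213 [ 530.1 -132.8  164.6] box mid [ 531.6 -133.4  163.7] [37. 36. 15.]
top j1 268 [539.2 -56.1 134.2] box mid [539.3 -56.5 134.1] [42. 43. 16.]
top j2 288 [ 520.8 -209.6  133.8] box mid [ 521.  -209.7  133.7] [43. 43. 14.]
top j3 293 [ 453.5 -122.8  134. ] box mid [ 453.7 -123.3  133.2] [45. 45. 14.]
top collar 105 [ 607.6 -142.5   45.1] box mid [ 608.6 -143.1   44.8] [59. 57. 13.]
cols y from 200 step -50; rows x from 300
[[   8    9    7    9    8    8    8    9    7    7  843  527 -460 -457
   214  215]
 [  55   58    8    9    9    8   15   15    7    8  855   -1   -1   -1
    -1   -1]
 [  48   41    8   10    8   93  140   45   29    8  863   -1   -1   -1
    -1   -1]
 [   8  110  113    9   33   50  139   49  132    8  875   -1   -1   -1
    -1   -1]
 [ 110  110  110    8  142  142  171  162  140    7  885   -1   -1   -1
    -1   -1]
 [ 112  112    7    8  138  141   50   49   38    8  896   -1   -1   -1
    -1   -1]
 [   9    8    9    9   30   35   51   51   32   47  900   -1   -1   -1
    -1   -1]
 [  93   94  114  117  113    9    7    8   47   45  832   -1   -1   -1
    -1   -1]
 [  94   94  107  115  111  253  251  252  247   46  749   -1   -1   -1
    -1   -1]
 [ 145  230  263  246  239  254  251  253  252    8  665   -1   -1   -1
    -1   -1]
 [ 152  240  259  242  109  252  251  253  252   10  579   -1   -1   -1
    -1   -1]
 [ 172  172  172  173  203  194  247  250   -1    9  492   -1   -1   -1
    -1   -1]]
scene jar 196 [544.6 149.6 103.9] box mid [547.4 153.1 102.8] [45. 45. 10.]
scene knob 214 [ 522.6 -134.8  162.3] box mid [ 528.3 -131.5  161.4] [37. 35. 11.]
scene j1 277 [534.3 -58.8 132. ] box mid [537.5 -56.3 130.8] [45. 45. 10.]
scene j3 372 [ 448.7 -125.8  131.9] box mid [ 451.1 -123.4  130.7] [46. 46.  9.]
right wall [ 296. -616.   60.] [ 412. -314.  570.]
[ 412. -314.  570.]
```

```bash
python3 -m crank '[[70,-45,-20,0,0,0,-0.03],[70,-90,-40,0,0,0,-0.06],[70,-134,-60,0,0,0,-0.09],[70,-180,-79,0,0,0,-0.12],[70,-224,-99,0,0,0,-0.15],[70,-269,-119,0,0,0,-0.18],[70,-314,-139,0,0,0,-0.21],[70,-359,-158,0,0,0,-0.24],[70,-404,-178,0,0,0,-0.265],[70,-448,-198,0,0,0,-0.265]]' 15; python3 -m crank '[[70,0,0,0,0,0,0],[70,0,0,0,0,0,0],[70,0,0,0,0,0,0]]'
python3 - <<'E'
from cell import manip, optics
import cv2,numpy as np
s=manip.read_state();print(s["clock"],s["eef_pos"],s["eef_rot"],s["joints"],s["finger_gap"])
c=optics.calibration("wrist");p,d=optics.camera("wrist");cv2.imwrite("pics/w1.png",p[:,:,::-1]);np.savez("w1.npz",p=p,d=d,**c)
print(-c["R"].T@c["t"],c["R"])
E
```

```text
clock: 1.1
eef_pos: [549.8, 151.3, 205.2]
eef_rot: [-3.141, -0.0, 3.014]
wrist_force: [-0.2, 0.6, -0.3]
finger_gap: 65.9
finger_force: 0.0
clock: 1.4
eef_pos: [548.1, 153.9, 205.3]
eef_rot: [-3.142, -0.001, 3.013]
wrist_force: [0.7, -1.2, -0.3]
finger_gap: 65.7
finger_force: 0.0
1.4 [548.14002969 153.89053621 205.27964813] [-3.14158411e+00 -5.28834347e-04  3.01348543e+00] [ 2.09294730e-01  3.43489047e-01  1.46402936e+00  1.71770261e-04
  1.33457610e+00 -1.23343461e+00] 65.73387206920164
[464.77132973 164.60314076 385.05959582] [[ 1.27685804e-01  9.91814668e-01  2.15813786e-05]
 [ 9.50354564e-01 -1.22354473e-01  2.86104151e-01]
 [ 2.83764934e-01 -3.65109286e-02 -9.58198526e-01]]
```

View pics/w1.png

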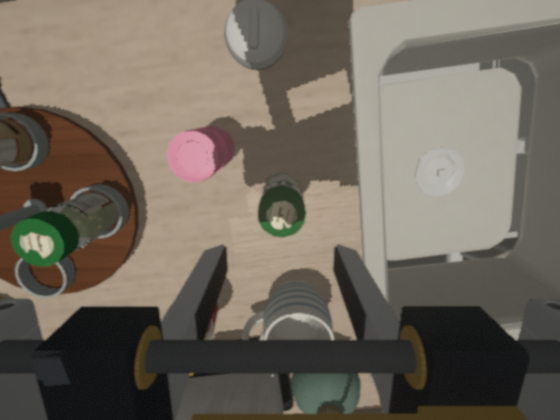

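The wrist view shows the jar's green cap at (282,210), centred between the fingers at column ~281, with the pink jar clear to the left at (195,155). I'll measure the cap.

```bash
cat >> h.py <<'E'
def cloud(c):
    K,R,t=c["camera_matrix"],c["R"],c["t"]; d=c["d"]
    v,u=np.mgrid[:420,:560]; P=(np.stack([u,v,np.ones_like(u)],-1)@np.linalg.inv(K).T*d[...,None]-t)@R
    P[d<=0]=1e6
    return P
def top(P,x,y,z,r,tol=6):
    m=(np.hypot(P[...,0]-x,P[...,1]-y)<r)&(abs(P[...,2]-z)<tol); q=P[m]
    if len(q)<5: return None
    lo,hi=np.percentile(q,[2,98],axis=0)
    return len(q),q.mean(0).round(1),((lo+hi)/2).round(1),(hi-lo).round()
E
python3 - <<'E'
from h import *
c=np.load("w1.npz");P=cloud(c)
print(top(P,548,152,106,30,5)); print(bp(c,282,213,106)); print(top(P,539,-56,134,30,5))
E
```

```text
(1819, array([549.3, 154.4, 106.2]), array([549.7, 154.2, 105.8]), array([41., 40.,  4.]))
[549.08634618 155.62260226 106.        ]
(2163, array([539.2, -53.3, 134. ]), array([539.7, -54.3, 132.9]), array([40., 41.,  6.]))
```

```bash
python3 -m crank '[[70,0,1,45,0,0,0],[70,0,1,90,0,0,0],[70,0,1,120,0,0,0],[70,0,1,137,0,0,0],[70,0,1,137,0,0,0],[40,0,1,137,0,0,0],[40,0,1,137,0,0,0],[40,0,1,137,0,0,0],[40,0,1,137,0,0,0],[40,0,1,137,0,0,0]]' 20
```

```text
clock: 2.45
eef_pos: [549.5, 154.5, 69.7]
eef_rot: [3.141, 0.002, 3.013]
wrist_force: [-1.3, 2.5, 6.0]
finger_gap: 45.0
finger_force: 20.0
```

```bash
python3 -m crank '[[40,0,0,-15,0,0,0],[40,0,0,-60,0,0,0],[40,0,0,-105,0,0,0],[40,0,0,-150,0,0,0],[40,0,0,-180,0,0,0],[40,-15,-45,-180,0,0,0],[40,-30,-90,-180,0,0,0],[40,-45,-135,-180,0,0,0],[40,-60,-180,-180,0,0,0],[40,-76,-226,-180,0,0,0]]'; python3 -m crank '[[40,-10,-30,0,0,0,0],[40,-20,-61,0,0,0,0],[40,-20,-61,0,0,0,0],[40,-20,-61,0,0,0,0],[40,-20,-61,0,0,0,0]]'
python3 - <<'E'
from cell import manip, optics
from h import *
import cv2
s=manip.read_state();print(s["clock"],s["eef_pos"],s["eef_rot"],s["wrist_force"],s["finger_gap"])
for n in("wrist","top"):
    c=optics.calibration(n);p,d=optics.camera(n);np.savez(n+"2.npz",p=p,d=d,**c);cv2.imwrite(f"pics/{n}2.png",p[:,:,::-1])
    P=cloud(dict(c,d=d))
    print(n,top(P,607,-143,46,36,5),top(P,530,-133,164,25,5),top(P,453,-123,134,27,5),top(P,539,-56,134,27,5),top(P,521,-209,134,27,5))
E
```

```text
clock: 3.45
eef_pos: [595.0, -81.6, 249.7]
eef_rot: [-3.141, 0.001, 3.013]
wrist_force: [0.1, -0.1, -0.8]
finger_gap: 44.6
finger_force: 20.0
clock: 3.95
eef_pos: [607.1, -142.0, 249.1]
eef_rot: [3.142, 0.0, 3.013]
wrist_force: [0.4, 1.0, -1.3]
finger_gap: 44.9
finger_force: 20.0
3.95 [ 607.08921154 -141.99343214  249.05582927] [3.14153904e+00 2.67947548e-04 3.01347028e+00] [ 0.43918287  1.03335782 -1.26108742] 44.89164005382713
wrist (288, array([ 598.5, -142.3,   45.8]), array([ 602.8, -142.8,   44.7]), array([49., 57.,  6.])) (1731, array([ 530.3, -132.9,  164.7]), array([ 530.6, -133. ,  164.3]), array([33., 32.,  6.])) (2522, array([ 453.6, -123.2,  134. ]), array([ 454. , -123.2,  133.8]), array([40., 40.,  4.])) (2019, array([539.7, -56.3, 134.2]), array([539.9, -56.1, 133.8]), array([40., 41.,  4.])) (1990, array([ 520.3, -209.6,  133.9]), array([ 520.6, -209.8,  133.6]), array([40., 40.,  4.]))
top None None None (23, array([550.4, -39.8, 133.8]), array([549.7, -40.9, 133.9]), array([23., 11.,  7.])) (94, array([ 520. , -222.5,  134. ]), array([ 519.9, -223.1,  133.7]), array([34., 15.,  7.]))
```

View pics/wrist2.png

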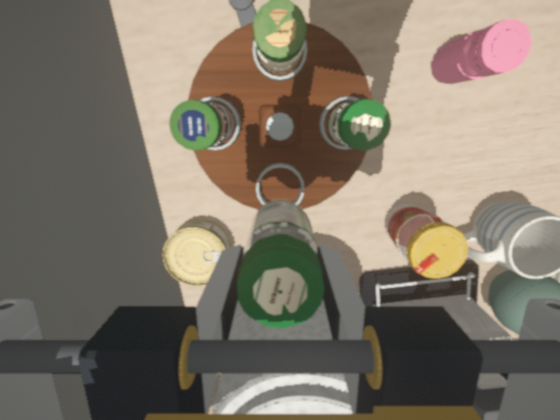

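The wrist view shows the collar ring at (280,187) directly ahead of the jar, which is upright in the fingers. The knob is at (280,127). The wrist camera's axis and collar positions agree with the top camera to within 1 mm, so I'm lowering the jar.

```bash
python3 -m crank '[[40,0,-1,45,0,0,0],[40,0,-1,90,0,0,0],[40,0,-1,120,0,0,0],[40,0,-1,130,0,0,0],[40,0,-1,138,0,0,0],[40,0,-1,145,0,0,0],[40,0,-1,149,0,0,0],[40,0,-1,149,0,0,0]]'
```

```text
clock: 4.85
eef_pos: [607.3, -143.8, 99.8]
eef_rot: [-3.141, 0.001, 3.013]
wrist_force: [-0.5, 0.3, -0.4]
finger_gap: 44.6
finger_force: 20.0
```

```bash
python3 -m crank '[[40,0,0,1,0,0,0],[40,0,0,2,0,0,0],[40,0,0,2,0,0,0]]'; python3 -m crank '[[40,0,0,0.5,0,0,0],[40,0,0,0.5,0,0,0],[65,0,0,0.5,0,0,0],[65,0,0,0,0,0,0],[65,0,0,0,0,0,0],[65,0,0,0,0,0,0]]'
```

```text
clock: 5.15
eef_pos: [607.2, -143.9, 97.7]
eef_rot: [-3.142, 0.001, 3.013]
wrist_force: [-0.3, -1.3, -1.3]
finger_gap: 45.1
finger_force: 20.0
clock: 5.75
eef_pos: [607.1, -143.8, 97.3]
eef_rot: [3.142, -0.0, 3.013]
wrist_force: [0.8, -0.3, -0.9]
finger_gap: 61.1
finger_force: 0.0
```

```bash
python3 -m crank '[[65,0,0,-30,0,0,0],[65,0,0,-75,0,0,0],[65,0,0,-120,0,0,0],[65,38,0,-120,0,0,0],[65,77,0,-120,0,0,0],[65,77,0,-120,0,0,0],[65,77,0,-120,0,0,0],[65,77,0,-120,0,0,0]]'
python3 - <<'E'
from cell import manip, optics
from h import *
import cv2
s=manip.read_state();print(s["clock"],s["eef_pos"],s["eef_rot"],s["joints"],s["finger_gap"])
n="wrist"
c=optics.calibration(n);p,d=optics.camera(n);cv2.imwrite(f"pics/w3.png",p[:,:,::-1])
P=cloud(dict(c,d=d))
print(top(P,607,-143,134,30,5),top(P,530,-133,164,25,5),top(P,453,-123,134,27,5),top(P,539,-56,134,27,5),top(P,521,-209,134,27,5))
m=(abs(P[...,2]-164)<5)&(np.hypot(P[...,0]-530,P[...,1]+133)<28)
r=cv2.minAreaRect(P[m][:,:2].astype(np.float32));print(r)
E
```

```text
clock: 6.55
eef_pos: [531.6, -134.1, 217.6]
eef_rot: [-3.141, 0.001, 3.013]
wrist_force: [0.2, 0.0, -0.1]
finger_gap: 60.9
finger_force: 0.0
6.55 [ 531.59008144 -134.09803459  217.62512518] [-3.14148433e+00  7.21661664e-04  3.01281195e+00] [-3.13924498e-01  2.86264681e-01  1.50992522e+00  2.70660933e-05
  1.34467348e+00 -1.75594614e+00] 60.922119844454855
(1666, array([ 606.3, -144. ,  134.1]), array([ 607.1, -144.1,  132.9]), array([41., 40.,  5.])) (1707, array([ 528.4, -132.7,  164.7]), array([ 529.3, -132.9,  163.9]), array([32., 32.,  7.])) (2470, array([ 452.8, -123.2,  134.1]), array([ 453. , -123.2,  134. ]), array([40., 40.,  3.])) (2012, array([539. , -56.2, 134.2]), array([539.5, -56.1, 133.5]), array([41., 40.,  4.])) (1979, array([ 519.5, -209.5,  133.9]), array([ 519.9, -209.7,  133.2]), array([40., 40.,  5.]))
((529.5714111328125, -132.94056701660156), (33.732791900634766, 32.8409538269043), 82.2068862915039)
```

View pics/w3.png

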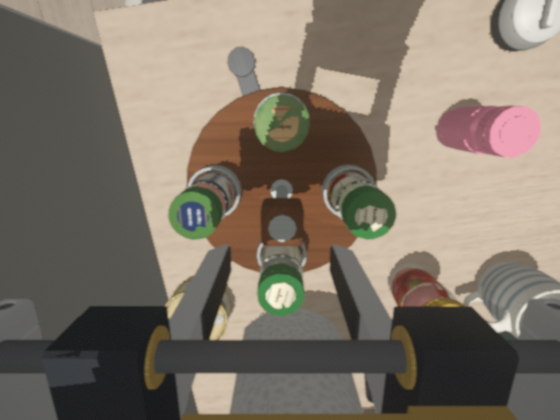

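The placed jar stands upright in the collar. Its cap is at (281,290), and its top measures z=134, which is 28+106. The tongue end is at (241,62) and the knob is between the fingers at (282,225). I'll grip the knob.

```bash
python3 -m crank '[[65,1.5,1,40,0,0,0],[65,1.5,1,70,0,0,0],[65,1.5,1,82,0,0,0],[65,1.5,1,82,0,0,0],[30,1.5,1,82,0,0,0],[30,1.5,1,82,0,0,0],[30,1.5,1,82,0,0,0],[30,1.5,1,82,0,0,0],[30,1.5,1,82,0,0,0]]' 20
python3 - <<'E'
from cell import manip, optics
from h import *
import cv2
s=manip.read_state();print(s["joints"],s["moment"])
n="wrist"
c=optics.calibration(n);p,d=optics.camera(n);P=cloud(dict(c,d=d));np.savez("w4.npz",p=p,d=d,**c)
from scipy.optimize import least_squares
for nm,P in(("wrist",P),("top",cloud(np.load("top0.npz")))):
    X,Y,Z=P[...,0],P[...,1],P[...,2]
    rad=np.hypot(X-530,Y+133)
    m=(rad>122)&(rad<172)&(Z>6.5)&(Z<14)&(X<430)&(abs(Y+160)<40); q=P[m]
    cc=p if nm=="wrist" else np.load("top0.npz")["p"]
    # dark steel pixels
    g=cc.max(-1)<110
    m2=(rad>125)&(rad<172)&(X<430)&(abs(Y+158)<30)&g; q2=P[m2]
    for q in(q,q2):
        if len(q)<5: print(nm,len(q));continue
        e=q[np.hypot(q[:,0]-530,q[:,1]+133)>140]
        print(nm,len(q),q.mean(0).round(1),e.mean(0).round(1),"angle",np.arctan2(-(q[:,1].mean()+133),-(q[:,0].mean()-530)),np.arctan2(-(e[:,1].mean()+133),-(e[:,0].mean()-530)))
E
```

```text
clock: 7.5
eef_pos: [529.8, -132.4, 136.3]
eef_rot: [3.141, 0.001, 3.013]
wrist_force: [-0.2, 4.3, 6.0]
finger_gap: 33.9
finger_force: 20.0
[-3.12358036e-01  3.56831290e-01  1.61349783e+00  7.34628129e-04
  1.17000105e+00 -1.75476596e+00] [ 0.82795428 -0.04570645  0.01749983]
wrist 1435 [ 387.8 -158.7    9.7] [ 381.2 -159.9   10.4] angle 0.1788483825104194 0.1788031764990672
wrist 2
top 134 [ 388.5 -159.6    9.6] [ 382.  -160.6    9.8] angle 0.18589392811648336 0.18423854752633925
top 1
```

```bash
python3 -m crank '[[30,0,0,0,0,0,0.05],[30,0,0,0,0,0,0.17],[30,0,0,0,0,0,0.3],[30,0,0,0,0,0,0.43],[30,0,0,0,0,0,0.56],[30,0,0,0,0,0,0.69],[30,0,0,0,0,0,0.82],[30,0,0,0,0,0,0.93],[30,0,0,0,0,0,1.0],[30,0,0,0,0,0,1.0]]' 25
```

```text
clock: 8.55
eef_pos: [530.4, -131.7, 136.3]
eef_rot: [3.139, 0.0, 2.011]
wrist_force: [6.3, 10.5, 4.7]
finger_gap: 33.7
finger_force: 25.0
```

```bash
python3 -m crank '[[30,0,0,0,0,0,0.1],[30,0,0,0,0,0,0.22],[30,0,0,0,0,0,0.35],[30,0,0,0,0,0,0.48],[30,0,0,0,0,0,0.61],[30,0,0,0,0,0,0.74],[30,0,0,0,0,0,0.87],[30,0,0,0,0,0,0.97],[30,0,0,0,0,0,1.0],[30,0,0,0,0,0,1.0]]'; python3 -m crank '[[30,0,0,0,0,0,0.1],[30,0,0,0,0,0,0.22],[30,0,0,0,0,0,0.35],[30,0,0,0,0,0,0.48],[30,0,0,0,0,0,0.6],[30,0,0,0,0,0,0.71],[30,0,0,0,0,0,0.79],[30,0,0,0,0,0,0.83],[30,0,0,0,0,0,0.83],[30,0,0,0,0,0,0.83]]'
cat > m.py <<'E'
import sys
from cell import manip, optics
from h import *
import cv2
s=manip.read_state();print(s["clock"],s["eef_pos"],s["eef_rot"],s["moment"],s["wrist_force"])
ax=np.array([530.2,-132.8])
for n in("wrist","top","scene"):
    c=optics.calibration(n);p,d=optics.camera(n);cv2.imwrite(f"pics/{n}{sys.argv[1]}.png",p[:,:,::-1]);P=cloud(dict(c,d=d));np.savez(f"{n}{sys.argv[1]}.npz",p=p,d=d,**c)
    for k in range(4):
        a=np.pi+.18+k*np.pi/2; print(n,k,top(P,*(ax+77.5*np.r_[np.cos(a),np.sin(a)]),134,30,5))
    X,Y,Z=np.moveaxis(P,-1,0); rad=np.hypot(X-530,Y+133)
    m=(rad>125)&(rad<172)&(Z>6.5)&(Z<14)&(X<430)&(abs(Y+160)<40)
    if m.sum()>5: q=P[m].mean(0);print(n,"tongue",m.sum(),q.round(1),np.arctan2(ax[1]-q[1],ax[0]-q[0]))
E
python3 m.py 5
```

```text
clock: 9.55
eef_pos: [531.3, -131.8, 136.3]
eef_rot: [3.138, -0.003, 1.012]
wrist_force: [14.7, 8.0, -0.8]
finger_gap: 34.0
finger_force: 25.0
clock: 10.55
eef_pos: [531.5, -132.5, 136.3]
eef_rot: [3.14, -0.006, 0.183]
wrist_force: [16.1, 3.7, -2.7]
finger_gap: 33.5
finger_force: 25.0
10.55 [ 531.5357024  -132.49403232  136.29196979] [ 3.14015803 -0.00561563  0.18296977] [ 0.49745823 -2.6198932  -0.02632469] [16.06684782  3.69876252 -2.68968679]
wrist 0 (888, array([ 453.7, -144.9,  133.4]), array([ 453.6, -145.3,  132.3]), array([44., 34.,  6.]))
wrist 1 (3806, array([ 546. , -207.6,  134.1]), array([ 545.3, -208.1,  132.9]), array([40., 41.,  5.]))
wrist 2 (5027, array([ 607.7, -118.1,  134.1]), array([ 607.2, -118.1,  134.1]), array([40., 39.,  3.]))
wrist 3 (3768, array([518.2, -56.2, 133.8]), array([517.5, -56.2, 132.8]), array([40., 40.,  5.]))
top 0 None
top 1 None
top 2 (10, array([ 614.6, -114.5,  133.2]), array([ 615.4, -114.9,  133.1]), array([29.,  8.,  8.]))
top 3 (80, array([514.8, -42.9, 133.5]), array([515.6, -42.7, 133.6]), array([33., 16.,  8.]))
scene 0 (353, array([ 449.7, -146.8,  132.6]), array([ 450.3, -146.2,  132.2]), array([41., 41.,  5.]))
scene 1 None
scene 2 None
scene 3 (260, array([512.6, -58. , 132.2]), array([513.9, -56.7, 131.8]), array([40., 41.,  5.]))
scene tongue 213 [ 382.3 -160.1    8.8] 0.1825867900797629
```

View pics/scene5.png

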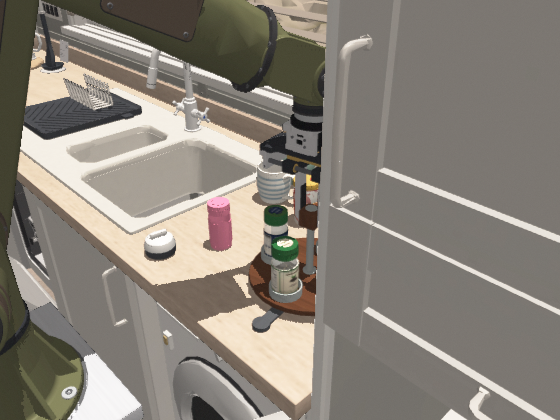

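View pics/top5.png

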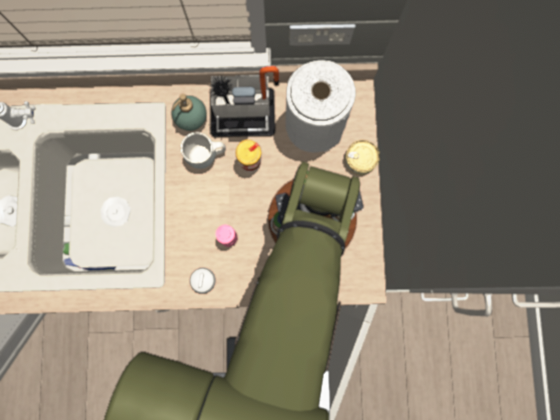

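The scene view shows the placed jar standing in its collar at (286,270), in line with the tongue at (265,322). The bystanders at (160,244) and (220,222) haven't moved. The jar measures 0.182 rad against 0.180–0.185 for the tongue, so they are aligned. I'll relax the small side push, hold, and re-check.

```bash
python3 -m crank '[[30,0.5,0,0,0,0,0],[30,1,0,0,0,0,0],[30,1,0,0,0,0,0],[30,1,0,0,0,0,0],[30,1,0,0,0,0,0],[30,1,0,0,0,0,0]]' 25; python3 m.py 6 | grep -v None
```

```text
clock: 11.3
eef_pos: [531.6, -132.5, 136.3]
eef_rot: [3.141, -0.003, 0.183]
wrist_force: [6.8, 3.4, 1.5]
finger_gap: 33.5
finger_force: 25.0
11.3 [ 531.55531743 -132.47401022  136.27210387] [ 3.14051766 -0.00323958  0.18298297] [ 0.30528027 -1.11702247  0.02732944] [6.76384524 3.44775555 1.46663669]
wrist 0 (873, array([ 454. , -144.9,  133.4]), array([ 453.7, -145.5,  132.4]), array([44., 34.,  6.]))
wrist 1 (3805, array([ 546.1, -207.5,  134. ]), array([ 545.4, -208.1,  132.9]), array([40., 41.,  5.]))
wrist 2 (5043, array([ 607.7, -118. ,  134.1]), array([ 607.3, -118.1,  134.1]), array([40., 39.,  3.]))
wrist 3 (3761, array([518.2, -56.2, 133.8]), array([517.5, -56.1, 132.9]), array([40., 40.,  5.]))
top 2 (9, array([ 615.9, -114.7,  133.1]), array([ 616.3, -114.9,  133.1]), array([26.,  8.,  4.]))
top 3 (81, array([515. , -42.7, 133.9]), array([516.1, -42.8, 134.2]), array([32., 16.,  9.]))
scene 0 (353, array([ 449.6, -147.2,  132.6]), array([ 450.5, -146.1,  132.2]), array([41., 42.,  5.]))
scene 3 (257, array([512.6, -57.7, 132.3]), array([513.6, -57.1, 132. ]), array([41., 41.,  5.]))
scene tongue 208 [ 381.5 -160.3    8.8] 0.18274946542334514
```

```bash
python3 -c "
from cell import manip
print(manip.sign_off())"
```

```text
the job is handed in; nothing more can be done
None
```

The spice jar stands upright in the carousel's empty place, turned to the front in line with the tongue (to within about 0.005 rad by the cameras), and I handed the job in at about 11.5 s with the gripper still holding the knob.

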